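# Fit the stop and hold the sprung jaw open

## Task

Get the wooden board clamp on the saw table ready for the next board: plug the square wooden stop peg fully home into the square hole of the clamp's base, and let go of it. Then take the clamp's spring-loaded slide by its black handle bar, pull it back until its pointer lines up with the fin on the little marker, and finish while still holding it there, because it springs shut when let go. Leave the round stop peg, the offcut, the wrench and the glue bottle where they are.

Things in the scene. Friction and masses are not known exactly. Their poses are not given: they have to be found in the camera images.
- square_stop: loose wooden stop peg, 68 mm tall, 60 g, standing on its shank. Head: block 36 x 36 mm, 28 to 68 mm above the underside. Shank: SQUARE, 24 x 24 mm, 28 mm long, sides parallel to the head's, lowest 4 mm 20 x 20. Origin: centre of the underside, z up, x and y square to the sides. Any quarter turn fits. Which of the two stops stands nearer to the robot varies
- round_stop: bystander: wooden stop, ROUND all over: head 42 mm across, 28 to 68 mm above the underside, shank 32 mm across, 28 mm long, too big for the hole; leave it. Origin: centre of the underside
- jig: fixed board clamp: hardwood base 320 x 160 x 34 mm (x, y, z) lying on the table; origin: centre of its underside, its z up. The square hole is near its +x end, the slide travels along its x axis between two low steel guide strips (tops 44 mm above the table), and a dark strip for the marker runs along its -y edge; springs and a low end block (top 52 mm) at its -x end
- socket (a point): centre of the mouth of the square hole, in the base's top face 34 mm above the table, 115 mm from the base's origin along its +x; axes parallel to the base's. Hole 26 x 26 mm, sides parallel to the base's, right through, with a 3 mm chamfer. Fully home: the head's underside rests on the base's top (stop's origin 28 mm below this point)
- slide (a joint): travel in m of the sprung slide along the base's -x (away from the hole): 0 at rest, end stop 0.09. A spring pushes it back: 3.6 N at 0 plus 90 N/m (6 to 10 N at the mark). Slide: steel plate 100 x 72 mm; at its +x end a wooden jaw 16 mm thick, 90 mm wide, top 84 mm above the table; handle near its other end; pointer on its -y side
- pull (a point): the slide's black handle: level bar 14 mm thick (base's x), 64 mm long (base's y), 22 mm high, on two posts 10 mm thick, 50 mm apart. This point: centre of the bar, 81 mm above the table; axes parallel to the base's. The steel plate below it has its top 50 mm above the table; 65 mm are clear between bar and jaw. Moves with the slide
- pointer (a point): tip of the slide's pointer, a steel finger 8 mm wide that sticks out of the slide towards the base's -y side, top 52 mm above the table; 40 mm along the base's +x from the handle's centre and 57 mm to its -y. Moves with the slide
- mark: fixed marker: dark block 20 x 20 x 12 mm with a wing nut, at the base's -y edge; on it a pale fin 8 mm wide, across the travel, top 52 mm above the table, just beyond the pointer's tip. Origin: on the fin's centre line, at the block's underside and inner edge; axes parallel to the base's. Lined up: pointer and this origin have the same position along the base's x. Placed 32 to 72 mm from rest
- offcut: bystander: timber offcut 110 x 50 x 32 mm lying on the table; origin: centre of the underside
- wrench: bystander: steel wrench lying on the table
- glue: bystander: white glue bottle, 60 mm across, 150 mm tall; origin: centre of the underside
There are look-alikes about, which are no part of the job. Leave any green or grey look-alike of the square_stop alone.

How it is judged (in metres and radians):
On the way, in this order (a step that is already met when the one before it is completed fails the run):
1. the square-shanked stop is fully home in the square hole and let go (horizontal distance between square_stop and socket below 0.004 m and z of square_stop in the frame of socket below -0.025 m and angle between square_stop's own z axis and vertical below 0.06 rad and contact force between the fingers and square_stop below 0.1 N), for 0.2 s.
2. the fingers hold the slide with its pointer at the marker's fin (x of pointer in the frame of mark between -0.006 and 0.006 m and contact force between the fingers and slide above 3 N), for 0.3 s.
At the end, for the whole second after the job is handed in: Square stop home (within 4 mm of the hole centre, head at most 3 mm proud, tilt under 0.06 rad), not touched; pointer within 6 mm of the fin along the travel, at rest (under 20 mm/s), kept there by the fingers (over 3 N on the slide); bystanders within 30 mm of their starts (all of step 1 and all of step 2 and velocity of joint slide between -0.02 and 0.02 m/s and distance of each of round_stop, offcut, wrench, glue from where it was at the start of the episode below 0.03 m); the arm keeps its last pose, push and grip.
It fails at once if a bystander is pushed away, picked up or knocked over (distance of any of round_stop, offcut, wrench, glue from where it was at the start of the episode above 0.03 m or angle between any of glue, round_stop's own z axis and vertical above 0.5 rad).
It also fails if it takes over 58 s, if anything falls off the work surface, if the arm or the gripper's body presses on something with over 40 N, if the wrist force passes 120 N, or if a joint passes its speed limit or range.

## Robot

A 6-joint arm with a two-finger parallel gripper is mounted at the origin on the work surface. World frame = base frame: x ahead of the robot, y to its left, z up, the work surface at z = 0. Lengths are in mm, angles in rad, forces in N, time in s.
With the tool pointing down it reaches from about 350 to 775 mm from the base axis. Payload 7.3 kg.
Tool frame: the origin (TCP) lies between the finger pads; the fingertips stand 8 mm ahead of it and the grasp point (between the pads) lies 11 mm behind it; z points along the fingers, y is the line along which they close (so a half turn about z gives the same grasp; the last joint's range is limited). The gripper opens to 92 mm and grips with 3 to 60 N. Pads are 19 mm wide; open, the fingers measure 130 mm over their backs; the gripper's body (75 mm by 190 mm) begins 47 mm behind the grasp point.
Start: joints at [-1.346, 0.342, 1.524, -0, 1.275, -0.146], TCP at [190.263, -489.33, 234.741] pointing down, gripper open.
Joint ranges: [-2.53, 2.53], [-0.77, 2.02], [0.04, 2.7], [-1, 4.14], [0.28, 2.66], [-3.11, 3.11]. Speed limits (rad/s): [2.57, 2.57, 3.14, 3.14, 3.14, 3.14].

## Interface

Orientations are given as a unit quaternion [w, x, y, z].
In Python, from bench import env, fingers, solve_ik, status, camera, ticket gives the robot as it stands. Calls block until the motion is done:
- env.move_to(position, orientation): joint-space move of the TCP to a pose.
- env.move_l(position, attitude=None, v=150, f_stop=None): straight line of the TCP; attitude=None keeps the orientation; v is the mean speed in mm/s. With f_stop (N) it stops when the force on the tool has changed by that much, and returns True; else False.
- env.movej(angles): joint-space move.
- fingers.set_gripper(opening, f_grip=None): opening from 0.0 (shut) to 1.0 (fully open); f_grip is the grip in N (None keeps the last); returns when the fingers have stopped.
- env.pause(seconds).
- solve_ik(position, orientation): joint angles nearest the present ones, or None.
- status.sense(): the state.
- camera(name): name is "side" or "top" or "wrist"; returns a dict with "frame" (480x640x3 uint8, blue, green, red), "fov_y" (degrees; the focal length in pixels is half the picture's height over the tangent of half this angle, whatever the lens; pixels are square), "cx", "cy" (the principal point, pixels), "R" (3x3) and "t" (3): a world point X has camera coordinates R X + t. Camera axes: x right, y down, z forward; pixel columns grow to the right and rows downward; lengths in mm; the calibration is good to about 2 mm. The wrist camera is an equidistant fisheye: a pixel r from the principal point sees the ray r / f radians off the axis. A picture is of the moment at which its call begins. There is no depth.
A pose or a line that the arm cannot do raises env.IKError and nothing moves.
- ticket.finish_job(): hands the job in; it is judged then, once.
The state is a dict: "time_s": time; "joint_positions": joint angles; "qvel": joint speeds; "joint_efforts": joint torques, N m; "eef_pos": TCP position; "ee_rot": TCP orientation; "contact_force": force on the tool from outside, world axes, zero at the start; "torque": the same for the moment, N m; "width": opening from 0.0 (shut) to 1.0 (fully open); "grip_force": force on a finger pad.
Only numpy, scipy, OpenCV 4.12 (cv2) and the standard library are available. Lean on these libraries where they do the work, as an engineer would, in place of code of your own. Each camera call takes 0.05 s, during which the arm holds its last target. There are 200 camera calls.

## Working session

There is one attempt and no reset: what is moved stays moved. The work goes in short steps, each a Python script; the robot and the scene stay as the last script left them, time stands still between calls to the robot, and variables do not carry over. Pictures are saved under pics/ and viewed, at most 10 in all, crops included, and the job is handed in when it is done.

```bash
mkdir -p pics; ls
cat > h.py <<'E'
import numpy as np, cv2, pickle
def foc(c): return 240/np.tan(np.radians(c["fov_y"])/2)
def ray(c,u,v,fish=False):
    R=np.array(c["R"]);t=np.array(c["t"]);f=foc(c)
    a,b=(u-c["cx"])/f,(v-c["cy"])/f
    if fish:
        r=np.hypot(a,b); d=np.array([a/r*np.sin(r),b/r*np.sin(r),np.cos(r)]) if r>1e-9 else np.array([0,0,1.])
    else: d=np.array([a,b,1.])
    return -R.T@t, R.T@d
def at(c,u,v,z,fish=False):
    o,d=ray(c,u,v,fish); return o+d*(z-o[2])/d[2]
def px(c,X,fish=False):
    p=np.array(c["R"])@np.array(X,float)+np.array(c["t"]);f=foc(c)
    if fish:
        r=np.hypot(p[0],p[1]);th=np.arctan2(r,p[2]);return c["cx"]+f*th*p[0]/r,c["cy"]+f*th*p[1]/r
    return c["cx"]+f*p[0]/p[2],c["cy"]+f*p[1]/p[2]
def grab(cam,name,tag):
    c=cam(name);pickle.dump(c,open(f"pics/{tag}.pkl","wb"));cv2.imwrite(f"pics/{tag}.png",np.ascontiguousarray(c["frame"]));return c
def load(tag): return pickle.load(open(f"pics/{tag}.pkl","rb"))
def crop(tag,x,y,w,h,k):
    im=load(tag)["frame"][y:y+h,x:x+w]; cv2.imwrite(f"pics/{tag}_c{x}_{y}.png",cv2.resize(im,None,fx=k,fy=k,interpolation=cv2.INTER_CUBIC))
E
python3 - <<'E'
from bench import *
from h import *
for n in("top","side","wrist"):
    c=grab(camera,n,n+"0");print(n,c["fov_y"],c["cx"],c["cy"],-np.array(c["R"]).T@np.array(c["t"]))
s=status.sense();print(s["time_s"],s["eef_pos"],s["ee_rot"],s["width"])
E
```

```text
pics
top 55.581875848708016 320.8254489460095 239.10793977040115 [ 495.86526729 -154.04509298  849.28125202]
side 55.54308646552393 315.53186793942024 239.94982343840752 [411.57920493 396.54214894 703.58209789]
wrist 65.70646984690485 314.1627570711564 234.0241523487648 [ 265.66709557 -459.23964653  384.45906799]
0.15 [ 190.1770813  -489.03857435  234.21503311] [-5.76975855e-04  9.82866088e-01  1.84320157e-01 -2.68516394e-05] 0.9983477829244715
```

View pics/top0.png

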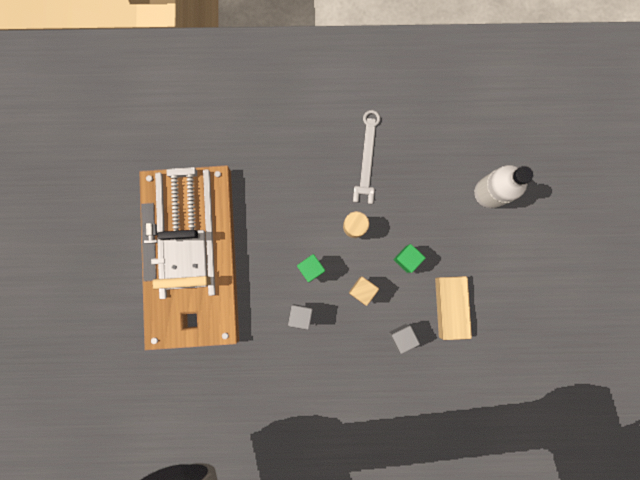

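View pics/side0.png

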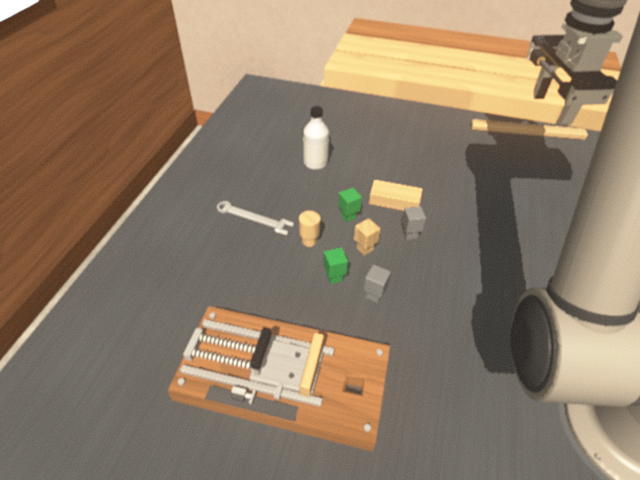

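The top view shows these possible stops:
- wooden square at (364,291)
- wooden round at (356,225)
- green squares at (311,268) and (410,258)
- grey squares at (300,317) and (405,339)

The wooden square one at (364,291) fits the description: it is bare wood with a square head. The clamp is at left, with its hole at (189,321), handle at (178,235) and marker near (150,232). I'll confirm with enlarged crops.

Run:
```python
from h import *
a=load("top0")["frame"]
A=cv2.resize(a[265:320,335:395],None,fx=10,fy=10,interpolation=cv2.INTER_CUBIC)
cv2.imwrite("pics/sq.png",A)
B=cv2.resize(a[160:355,130:245],None,fx=3,fy=3,interpolation=cv2.INTER_CUBIC);cv2.imwrite("pics/jig.png",B)
```

```text
(no output)
```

View pics/sq.png

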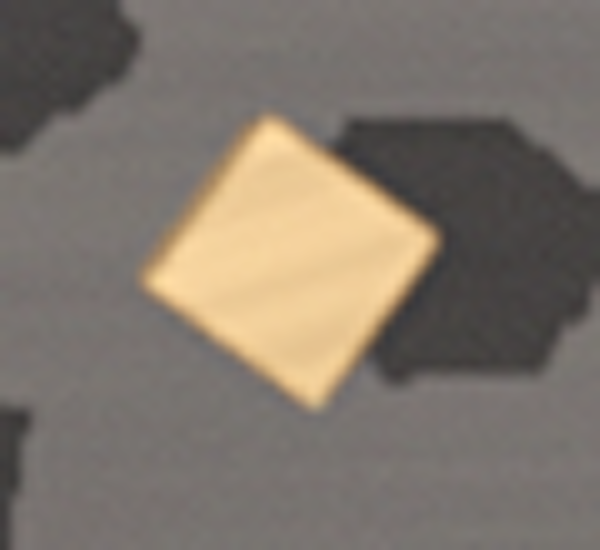

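View pics/jig.png

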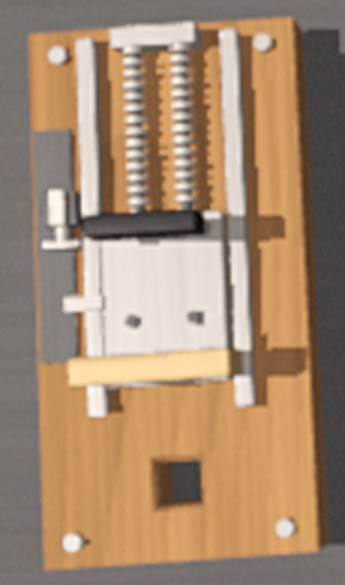

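The crops confirm it: a plain wooden square head, with corners near crop (268,113), (442,238), (318,410) and (143,282). In the jig crop, the hole mouth centre is near (178,484), the screws are at (57,55), (263,43), (286,528) and (73,543), the pointer is at (83,303) and the fin at (60,243).

Run:
```python
from h import *
c=load("top0")
P=lambda x,y,k,ox,oy,z: at(c,(x+.5)/k-.5+ox,(y+.5)/k-.5+oy,z)
q=np.array([P(x,y,10,335,265,68) for x,y in[(268,113),(442,238),(318,410),(148,280)]])
print("peg",q.mean(0),np.linalg.norm(q-np.roll(q,1,0),axis=1),[np.degrees(np.arctan2(*(q[i]-q[i-1])[[1,0]]))%90 for i in range(4)])
J=lambda x,y,z:P(x,y,3,130,160,z)
s=np.array([J(*p,36) for p in[(57,55),(263,43),(286,528),(73,543)]])
d=(s[2]+s[3]-s[0]-s[1]); yaw=np.arctan2(d[1],d[0]); ex=np.array([np.cos(yaw),np.sin(yaw),0]);ey=np.array([-ex[1],ex[0],0])
print("yaw",np.degrees(yaw),"ctr",s.mean(0),"screw dx dy",(s-s.mean(0))@ex,(s-s.mean(0))@ey)
o=s.mean(0)
for n,p in dict(hole=(178,484,34),c1=(28,36,34),c2=(295,18,34),c3=(320,548,34),c4=(45,570,34),pointer=(83,303,52),tip=(64,303,52),fin=(60,243,52),barL=(84,226,92),barR=(203,222,92)).items():
    w=J(*p);print(n,w.round(1),((w-o)@ex).round(1),((w-o)@ey).round(1))
```

```text
peg [ 480.71446125 -232.62423982   68.        ] [35.14260714 36.40806092 36.1488945  36.22371627] [np.float64(52.83078494260547), np.float64(53.195638299817304), np.float64(52.526662493101156), np.float64(51.60653995240482)]
yaw -177.16450889316278 ctr [547.71055578  79.73299037  36.        ] screw dx dy [-145.54228785 -144.69481297  145.06901776  145.16808307] [-62.17267698  62.17267698  62.18942186 -62.18942186]
hole [432.4  74.3  34. ] 115.5 -0.3
c1 [702.5 167.5  34. ] -158.9 -80.0
c2 [711.    5.9  34. ] -159.4 81.9
c3 [393.7  -9.1  34. ] 158.2 81.1
c4 [384.2 151.4  34. ] 159.8 -79.7
pointer [538.9 125.4  52. ] 6.5 -46.1
tip [539.1 136.4  52. ] 5.8 -57.1
fin [574.3 139.4  52. ] -29.5 -58.3
barL [579.6 111.5  92. ] -33.4 -30.2
barR [580.7  45.5  92. ] -31.2 35.8
```

The fit holds up: peg sides come to 36 mm, screw symmetry is good, and the hole is at +115.5 as specified. The fin is about 35.5 mm from the pointer. Next I grasp the peg and carry it over the hole.

```bash
cat >> h.py <<'E'
def Q(phi): a=np.radians(phi)/2; return [0,float(np.cos(a)),float(np.sin(a)),0]
def S(st): print("t%.1f"%st["time_s"],np.round(st["eef_pos"],1),"w%.3f g%.1f"%(st["width"],st["grip_force"]),"F",np.round(st["contact_force"],1))
E
python3 - <<'E'
from bench import *
from h import *
x,y=480.7,-232.6
fingers.set_gripper(0.65,25)
env.move_to([x,y,130],Q(52.5)); env.move_l([x,y,43],v=120); S(status.sense())
fingers.set_gripper(0.0,25); S(status.sense())
env.move_l([x,y,130],v=150); S(status.sense())
env.move_to([432.4,74.3,130],Q(2.84)); env.pause(.3); S(status.sense())
grab(camera,"wrist","w1");grab(camera,"side","s1");S(status.sense())
c=load("w1");print(c["fov_y"]);print([px(c,p,True) for p in[(432.4,74.3,34),(432.4,74.3,87)]])
E
```

```text
t3.2 [ 481.1 -233.1   43.6] w0.647 g0.0 F [0.2 0.7 0.6]
t3.7 [ 480.9 -232.7   43.3] w0.395 g24.9 F [-1.1  0.2  3. ]
t4.5 [ 480.2 -232.3  129.2] w0.391 g24.9 F [ 0.6 -0.3 -0.7]
t6.1 [432.6  73.8 129.9] w0.391 g24.9 F [-0.5 -0.  -0.8]
t6.2 [432.5  74.  130. ] w0.388 g24.9 F [-0.2 -0.8  0.6]
65.70646984690485
[(np.float64(313.6541506693981), np.float64(238.1596289959964)), (np.float64(313.59769615049703), np.float64(267.61653666443635))]
```

View pics/w1.png

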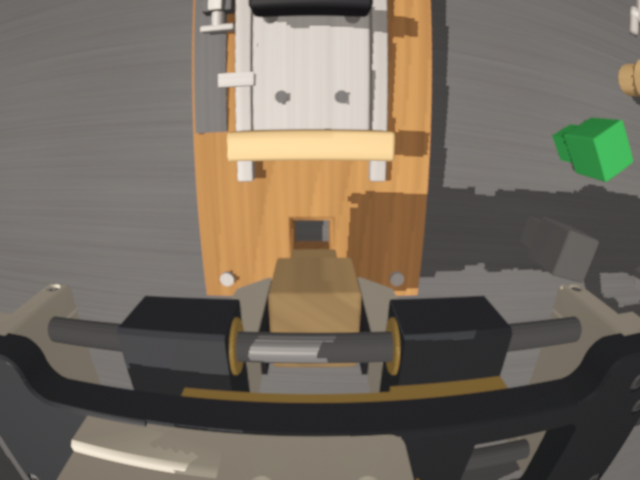

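The peg is gripped square, with width 36 mm. The hole mouth is visible at about u 290–334 with its far edge at v≈217, and the peg's head is at u≈270–360. I'll enlarge this and compare it with the predicted corners.

Run:
```python
from h import *
crop("w1",250,205,130,110,6)
c=load("w1");a=np.radians(-177.16);R=np.array([[np.cos(a),-np.sin(a)],[np.sin(a),np.cos(a)]])
for n,ctr,h,z in[("mouth",(432.4,74.3),16,34),("inner",(432.4,74.3),13,31),("peghead",(432.5,74.),18,130-43+68),("pegunder",(432.5,74.),18,130-43+28)]:
    for s in[(-1,-1),(-1,1),(1,-1),(1,1)]:
        u,v=px(c,[*(np.array(ctr)+R@(h*np.array(s))),z],True); print(n,s,round(u,1),round(v,1),"crop",round((u-250)*6),round((v-205)*6))
```

```text
mouth (-1, -1) 290.3 216.0 crop 242 66
mouth (-1, 1) 336.9 216.0 crop 522 66
mouth (1, -1) 291.2 259.5 crop 247 327
mouth (1, 1) 336.1 259.4 crop 517 327
inner (-1, -1) 294.9 219.1 crop 270 84
inner (-1, 1) 332.3 219.0 crop 494 84
inner (1, -1) 295.6 254.1 crop 273 294
inner (1, 1) 331.8 254.0 crop 491 294
peghead (-1, -1) 266.6 293.0 crop 99 528
peghead (-1, 1) 361.8 292.9 crop 671 527
peghead (1, -1) 271.7 368.1 crop 130 978
peghead (1, 1) 356.9 367.9 crop 642 978
pegunder (-1, -1) 276.4 255.3 crop 159 302
pegunder (-1, 1) 351.8 255.2 crop 611 301
pegunder (1, -1) 279.3 320.4 crop 176 692
pegunder (1, 1) 349.1 320.3 crop 595 692
```

View pics/w1_c250_205.png

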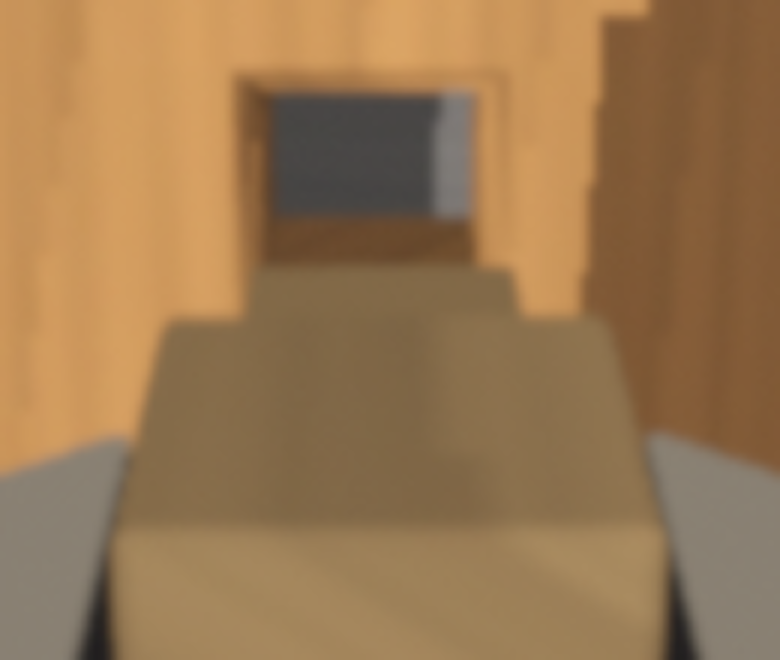

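The peg's position in hand matches the prediction, while the hole sits about 1.8 px (1.3 mm) left of its predicted spot, i.e. towards world +y. I'll shift by 1 mm and insert; the chamfer covers the rest.

Run:
```python
from bench import *
from h import *
x,y=432.3,75.2
env.move_l([x,y,85],v=100)
r=env.move_l([x,y,49.3],v=30,f_stop=12); s=status.sense(); print(r); S(s); print(np.round(s["torque"],2))
```

```text
False
t8.1 [432.5  75.2  49.4] w0.393 g25.0 F [ 0.2 -0.7 -0.5]
[0.01 0.04 0.03]
```

Run:
```python
from bench import *
from h import *
x,y=432.3,75.2
r=env.move_l([x,y,46.5],v=20,f_stop=6); print(r); S(status.sense())
fingers.set_gripper(0.62); S(status.sense())
env.move_l([x,y,140],v=150); env.pause(.2); S(status.sense())
# next: go above the handle
a=np.radians(-177.16);ex=np.array([np.cos(a),np.sin(a)]);ey=np.array([-ex[1],ex[0]])
b=np.array([547.7,79.7])-33.7*ex; print(b)
env.move_to([b[0],b[1],140],Q(92.84)); env.pause(.2)
grab(camera,"top","t2"); grab(camera,"side","s2");grab(camera,"wrist","w2"); S(status.sense())
t=load("t2")["frame"];s=load("s2")["frame"]
A=cv2.resize(t[150:360,120:260],None,fx=2.8,fy=2.8,interpolation=3);B=cv2.resize(s[300:450,230:410],None,fx=2.2,fy=2.2,interpolation=3)
im=np.zeros((600,800,3),np.uint8);im[:A.shape[0],:A.shape[1]]=A;im[:B.shape[0],400:400+B.shape[1]]=B[:,:400]
cv2.imwrite("pics/both2.png",im)
```

```text
True
t8.3 [432.9  75.4  48.2] w0.390 g25.0 F [-0.1  0.7  4.3]
t8.9 [432.2  75.4  47.7] w0.620 g0.0 F [0.2 0.5 0. ]
t9.9 [431.8  75.2 139.1] w0.620 g0.0 F [-0.  -0.2 -0.3]
[581.35860934  81.36973579]
t11.6 [581.3  81.4 140.1] w0.622 g0.0 F [0.3 0.2 0.3]
```

View pics/both2.png

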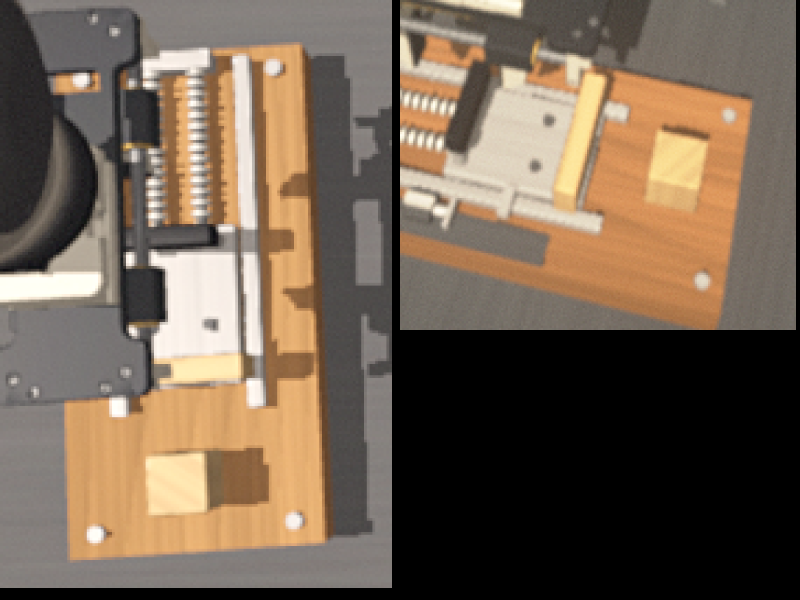

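The peg is home: its head sits flush on the base with no shank visible, at about (178,483) in the left panel and (675,168) in the right. Now I take the handle and pull 35.5 mm.

Run:
```python
from bench import *
from h import *
a=np.radians(-177.16);ex=np.array([np.cos(a),np.sin(a)])
b=np.array([581.4,81.4])
print(env.move_l([*b,70.],v=100,f_stop=10)); S(status.sense())
fingers.set_gripper(0.0,35); S(status.sense())
b2=np.array(status.sense()["eef_pos"][:2]); g=b-35.5*ex
env.move_l([*g,70.],v=60); env.pause(.3); S(status.sense())
grab(camera,"side","s3"); grab(camera,"wrist","w3"); grab(camera,"top","t3")
k=lambda f,x,y,w,h:cv2.resize(f[y:y+h,x:x+w],(400,300),interpolation=3)
im=np.vstack([np.hstack([k(load("s0")["frame"],190,340,120,90),k(load("s3")["frame"],190,340,120,90)]),np.hstack([k(load("w3")["frame"],0,0,640,480),k(load("t3")["frame"],120,180,120,90)])])
cv2.imwrite("pics/m3.png",im)
```

```text
False
t12.5 [581.9  81.4  70.5] w0.619 g0.0 F [-0.   0.3  0.2]
t13.2 [581.3  81.4  70. ] w0.148 g35.0 F [-1.5 -0.1  1. ]
t14.3 [615.7  83.1  70. ] w0.151 g35.0 F [-6.6 -1.4  4.9]Traceback (most recent call last):
  File "<stdin>", line 11, in <module>
  File "h.py", line 19, in load
    def load(tag): return pickle.load(open(f"pics/{tag}.pkl","rb"))
                                      ~~~~^^^^^^^^^^^^^^^^^^^^^^^^
FileNotFoundError: [Errno 2] No such file or directory: 'pics/s0.pkl'
```

Run:
```python
from h import *
k=lambda f,x,y,w,h:cv2.resize(f[y:y+h,x:x+w],(400,300),interpolation=3)
im=np.vstack([np.hstack([k(load("side0")["frame"],190,340,120,90),k(load("s3")["frame"],200,360,80,60)]),np.hstack([k(load("w3")["frame"],0,0,640,480),k(load("t3")["frame"],120,180,120,90)])])
cv2.imwrite("pics/m3.png",im)
```

```text
(no output)
```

View pics/m3.png

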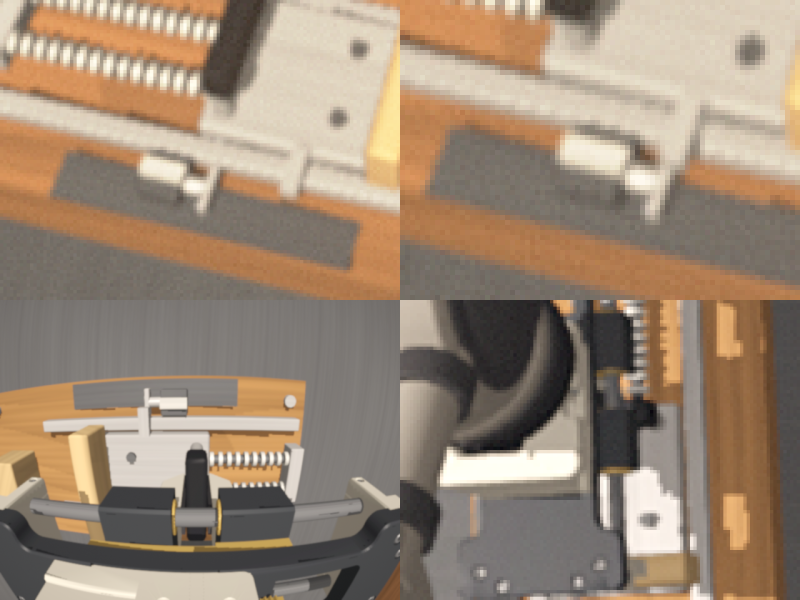

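The pointer now meets the fin: they join at (670,170) in the side panel and (146,405) in the wrist panel. I'll check this in one enlarged wrist crop.

Run:
```python
from h import *
c=load("w3"); 
im=cv2.resize(c["frame"][130:220,180:300],None,fx=6.5,fy=6.5,interpolation=cv2.INTER_CUBIC);cv2.imwrite("pics/w3z.png",im)
# direction across the travel (jig -y) in crop pixels, and scale
for p in[(574.3,120,52),(574.3,139.4,52),(574.3-.0495*20,139.4+20,52),(564.3,139,52)]: u,v=px(c,p,True);print(p,((u-180)*6.5,(v-130)*6.5))
```

```text
(574.3, 120, 52) (np.float64(348.55243111052505), np.float64(545.0276515320394))
(574.3, 139.4, 52) (np.float64(348.0500348157688), np.float64(282.31666610060995))
(573.31, 159.4, 52) (np.float64(338.3408679293151), np.float64(2.2181718543100146))
(564.3, 139, 52) (np.float64(213.76633516086068), np.float64(284.61431723846147))
```

View pics/w3z.png

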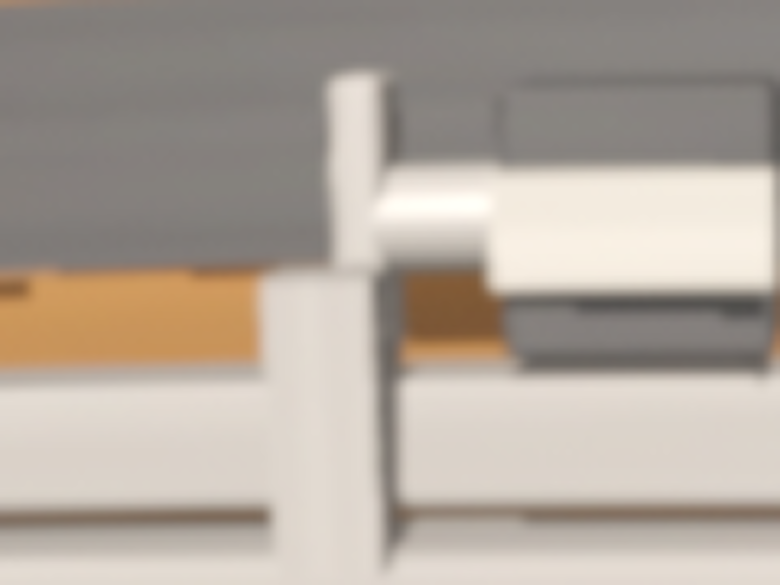

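The shape is ambiguous. The thin plate at crop u 330–382 is only 4 mm thick. The dark block (u 500–770, 20 mm) carries a pale bar, 20 mm along the travel and about 9 mm across. The plate on the stem could be the wing nut or the fin. I'll triangulate heights across the existing pictures to tell them apart.

Run:
```python
from h import *
t,s,w=load("top0"),load("side0"),load("w3")
T=lambda x,y:ray(t,130+(x+.5)/3-.5,160+(y+.5)/3-.5)
Sd=lambda x,y:ray(s,190+x*.3,340+y*.3)
W=lambda x,y:ray(w,180+(x+.5)/6.5-.5,130+(y+.5)/6.5-.5,True)
a=np.radians(-177.16);ex=np.array([np.cos(a),np.sin(a),0]);ey=np.array([-ex[1],ex[0],0]);o=np.array([547.7,79.7,0])
def tri(rs):
    A=np.zeros((3,3));b=np.zeros(3)
    for p,d in rs:
        d=d/np.linalg.norm(d);M=np.eye(3)-np.outer(d,d);A+=M;b+=M@p
    X=np.linalg.solve(A,b);res=[np.linalg.norm((np.eye(3)-np.outer(d,d)/(d@d))@(X-p)) for p,d in rs]
    return np.round([(X-o)@ex,(X-o)@ey,X[2]],1),np.round(res,1)
print("plate outer end",tri([T(42,243),Sd(203,208),W(356,76)]))
print("plate outer W+S",tri([Sd(203,208),W(356,76)]))
print("white centre",tri([T(56,207),Sd(165,163),W(632,230)]))
print("white W+S",tri([Sd(165,163),W(632,230)]))
for n,p in dict(plateOut=(356,74),plateIn=(356,268),wL=(490,230),wR=(775,230),wOut=(632,165),wIn=(632,295),bOut=(632,80),bIn=(632,365),ptr=(315,280)).items():
    for z in(46,52,58):
        P_,d=W(*p);X=P_+d*(z-P_[2])/d[2];print(n,z,np.round([(X-o)@ex,(X-o)@ey],1),end=' ')
    print()
```

```text
plate outer end (array([-29.5, -72. ,  44.7]), array([1.6, 0.9, 1.1]))
plate outer W+S (array([-28.7, -72.5,  45.6]), array([0.5, 0.5]))
white centre (array([-50.2, -60.4,  52.7]), array([0.9, 1. , 1.6]))
white W+S (array([-49.7, -61.6,  56.2]), array([1., 1.]))
plateOut 46 [-29.1 -73.1] plateOut 52 [-30.5 -73.4] plateOut 58 [-31.8 -73.7] 
plateIn 46 [-28.6 -58.7] plateIn 52 [-30.  -59.5] plateIn 58 [-31.3 -60.3] 
wL 46 [-38.8 -61.3] wL 52 [-39.8 -62. ] wL 58 [-40.7 -62.8] 
wR 46 [-59.6 -61.1] wR 52 [-59.9 -61.8] wR 58 [-60.2 -62.5] 
wOut 46 [-49.3 -65.9] wOut 52 [-49.9 -66.5] wOut 58 [-50.6 -67. ] 
wIn 46 [-49.1 -56.4] wIn 52 [-49.8 -57.3] wIn 58 [-50.4 -58.1] 
bOut 46 [-49.4 -72.1] bOut 52 [-50.  -72.5] bOut 58 [-50.6 -72.8] 
bIn 46 [-49.  -51.1] bIn 52 [-49.6 -52.2] bIn 58 [-50.3 -53.3] 
ptr 46 [-25.5 -57.9] ptr 52 [-26.9 -58.7] ptr 58 [-28.3 -59.6]
```

The two candidates are the plate at jig x≈-30 and the pale bar on the block at x≈-50. I need a clear oblique close-up of the marker, so I'll ease the slide back, let go and look at it with a tilted wrist camera.

Run:
```python
from bench import *
from h import *
from scipy.spatial.transform import Rotation as Ro
env.move_l([581.4,81.4,70.],v=80)
fingers.set_gripper(0.5); env.move_l([581.4,81.4,150],v=150); S(status.sense())
M=np.array([585,142,48.]); tiles=[]
def look(tag,phi,t):
    # place camera so M appears 30deg inside; offset cam in tool frame approx (81,0,-150)
    q0=Ro.from_quat(np.roll(Q(phi),-1)); r=q0*Ro.from_euler("y",-t,degrees=True)
    ax=np.radians(t+14); h=q0.as_matrix()[:,0]        # horizontal heading of camera side
    for D in(190,215,240,270):
        cam=M+D*(h*np.sin(ax)+np.array([0,0,np.cos(ax)])); p=cam-r.apply([81,0,-150])
        if p[2]<112+0: continue
        q=np.roll(r.as_quat(),1)
        if solve_ik(p,q) is not None:
            try: env.move_to(p,q)
            except env.IKError: continue
            env.pause(.15);c=grab(camera,"wrist",tag);u,v=px(c,M,True);print(tag,D,p.round(),(round(u),round(v)));return c,int(u),int(v)
    print(tag,"none")
for tag,phi,t in[("v1",92.84,30),("v2",182.84,25),("v3",135,30)]:
    r=look(tag,phi,t)
    if r: 
        c,u,v=r;x=min(max(u-50,0),540);y=min(max(v-37,0),405);tiles.append(cv2.resize(c["frame"][y:y+75,x:x+100],(400,300),interpolation=3))
x,y=127,215;tiles.append(cv2.resize(load("top0")["frame"][y:y+45,x:x+60],(400,300),interpolation=3))
while len(tiles)<4: tiles.append(np.zeros((300,400,3),np.uint8))
cv2.imwrite("pics/v.png",np.vstack([np.hstack(tiles[:2]),np.hstack(tiles[2:4])])); S(status.sense())
```

```text
t16.4 [580.9  81.4 149.3] w0.497 g0.0 F [-0.1 -0.1 -0.1]
v1 215 [585. 146. 113.] (316, 210)
v2 215 [586. 142. 113.] (314, 214)
v3 215 [582. 145. 113.] (316, 213)
t20.6 [582.  144.7 113.3] w0.502 g0.0 F [ 0.1 -0.4 -1.1]
```

View pics/v.png

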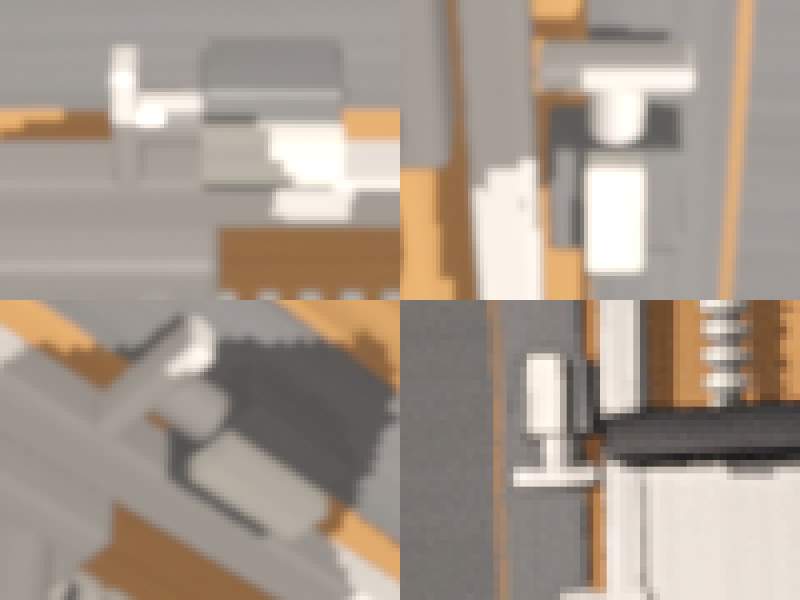

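The close-ups show the real shape:
- **Wing nut:** the T-shaped piece, a round stem with a rounded crosspiece, at jig x≈-30. It is not the fin.
- **Fin:** the pale 8 mm bar on top of the dark block. It runs along the travel, over block x≈-40 to -60, with its centre line at y≈-60 after bias correction.

A -60 centre line would put the block's far side flush with the base's edge if the marker faced outward. So the marker looks turned about its origin, which sits at the block end opposite the wing nut. That end is the fin's end at x≈-60, about 66.5 mm from rest, and it is also the only fin end that satisfies "inner edge". I'll pull to there.

Run:
```python
from bench import *
from h import *
a=np.radians(-177.16);ex=np.array([np.cos(a),np.sin(a)])
b=np.array([581.4,81.4])
env.move_l([582,144.7,150],v=150)
env.move_to([*b,140],Q(92.84)); print(env.move_l([*b,70.],v=100,f_stop=10))
fingers.set_gripper(0.0,40); S(status.sense())
for d in(30,45,67.3):
    env.move_l([*(b-d*ex),70.],v=50); env.pause(.2); s=status.sense(); S(s); print("pull",-(np.array(s["eef_pos"][:2])-b)@ex)
c=grab(camera,"wrist","w4"); grab(camera,"side","s4")
im=cv2.resize(c["frame"][110:230,220:380],None,fx=4,fy=4,interpolation=3); cv2.imwrite("pics/w4z.png",im)
```

```text
False
t23.1 [581.3  81.4  70.2] w0.151 g40.0 F [-1.7 -0.1  2.3]
t24.1 [610.5  82.8  70.1] w0.148 g40.0 F [-6.4 -1.   5.7]
pull 29.096112813574194
t24.7 [625.1  83.5  70.1] w0.148 g40.0 F [-8.  -2.3  6.8]
pull 43.77356898893216
t25.5 [646.9  84.6  70.1] w0.150 g40.0 F [-9.9 -2.1  8. ]
pull 65.6142289173077
```

The force follows the spring law, so nothing has jammed. My picture views are used up, so I'll check alignment numerically from the wrist image.

Run:
```python
from h import *
c=load("w4");f=c["frame"].astype(int).mean(2)
a=np.radians(-177.16);ex=np.array([np.cos(a),np.sin(a),0]);ey=np.array([-ex[1],ex[0],0]);o=np.array([547.7,79.7,0])
xs=np.arange(-30,-78,-1.)
for y in(-69,-64,-62,-60,-57.5,-56,-54,-52):
    v=[]
    for x in xs:
        u,w=px(c,o+x*ex+y*ey+[0,0,52],True); v.append(int(cv2.getRectSubPix(f.astype(np.float32),(1,1),(u,w))[0,0]))
    print(y,v)
```

```text
-69 [202, 219, 216, 173, 113, 99, 105, 126, 130, 130, 130, 125, 126, 131, 132, 132, 132, 132, 132, 132, 131, 131, 131, 131, 131, 130, 130, 130, 130, 130, 118, 75, 57, 92, 128, 132, 132, 132, 131, 131, 132, 132, 132, 132, 132, 132, 132, 132]
-64 [200, 218, 220, 226, 237, 239, 239, 239, 240, 239, 234, 232, 232, 232, 232, 232, 232, 232, 232, 232, 232, 233, 232, 233, 232, 233, 233, 233, 233, 226, 168, 80, 58, 106, 128, 129, 129, 129, 129, 129, 129, 129, 129, 129, 129, 128, 128, 128]
-62 [205, 218, 216, 209, 207, 207, 208, 208, 208, 211, 230, 235, 235, 235, 235, 236, 235, 235, 235, 235, 236, 235, 235, 235, 236, 235, 236, 236, 236, 231, 173, 80, 58, 102, 124, 126, 126, 125, 125, 125, 126, 125, 125, 125, 125, 125, 125, 126]
-60 [202, 218, 214, 178, 145, 142, 142, 142, 142, 162, 220, 237, 237, 237, 237, 237, 237, 237, 237, 237, 237, 237, 237, 237, 236, 237, 236, 237, 236, 231, 173, 106, 99, 109, 122, 124, 122, 116, 115, 116, 116, 116, 116, 118, 117, 117, 117, 117]
-57.5 [203, 218, 212, 174, 112, 100, 93, 90, 90, 105, 146, 161, 159, 157, 158, 157, 157, 156, 156, 155, 154, 153, 151, 154, 184, 213, 224, 221, 220, 224, 219, 215, 185, 126, 145, 149, 149, 149, 148, 149, 148, 148, 148, 148, 148, 148, 148, 148]
-56 [202, 217, 212, 173, 116, 101, 92, 89, 89, 89, 89, 96, 115, 122, 122, 122, 121, 120, 120, 111, 103, 102, 102, 109, 173, 212, 215, 218, 218, 216, 216, 215, 182, 127, 144, 146, 147, 147, 147, 147, 147, 147, 147, 147, 147, 147, 147, 146]
-54 [204, 217, 212, 172, 116, 100, 109, 131, 133, 124, 115, 116, 124, 127, 127, 126, 127, 127, 126, 126, 126, 126, 126, 129, 176, 211, 215, 217, 218, 215, 216, 214, 181, 128, 143, 145, 146, 146, 146, 145, 145, 145, 146, 146, 146, 146, 145, 145]
-52 [179, 176, 170, 150, 154, 169, 176, 178, 178, 179, 179, 178, 177, 172, 153, 140, 131, 123, 120, 119, 117, 118, 118, 123, 174, 211, 215, 218, 218, 216, 215, 215, 184, 125, 158, 176, 179, 179, 179, 179, 179, 179, 179, 178, 179, 178, 178, 178]
```

The pointer spans x -54 to -62 (centre -58.0) in the same image where the fin spans -39.8 to -60.2. The fin also overlaps the pointer tip's y by about 1 mm, which fits a marker turned about an origin at y=-60. I'll nudge 1.7 mm and hand in.

Run:
```python
from bench import *
from h import *
a=np.radians(-177.16);ex=np.array([np.cos(a),np.sin(a)]);b=np.array([581.4,81.4])
env.move_l([*(b-69*ex),70.],v=15); env.pause(.8); s=status.sense(); S(s); print("pull",-(np.array(s["eef_pos"][:2])-b)@ex)
print(ticket.finish_job())
```

```text
t26.7 [648.6  84.6  70.2] w0.151 g40.0 F [-9.3 -1.8  5.9]
pull 67.27814835903933
the job is handed in; nothing more can be done
None
```

I handed the job in at about 27 s; the square stop is home and released, and the gripper is holding the slide about 67 mm back at the fin's end opposite the wing nut, but no verdict came back and that line-up point is my reading of an ambiguous marker (its fin runs along the travel, not across it).

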